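Make up two sample kits

TASK

Make up two sample kits from the stock on the desk. The green tray gets the blue-lidded cup, the black-capped bottle and the white thermometer; the yellow tray gets the orange-lidded cup and the red marker: cups standing in the large square recess, the bottle standing in the small square one, thermometer and marker lying flat in the long slot. Never tip a cup or bottle over, and leave the white-capped bottle and the grey marker where they are.

Things in the scene. Friction and masses are not known exactly. Their poses are not given: they have to be found in the camera images.
- green_tray: green kit tray, fixed, 164 (x) x 176 (y) x 10 mm. Origin: centre of underside. Floor top at z 3 mm; walls 7 mm above it. Recesses (centre x, y in mm): large square 86x86 (33, 39), small square 64x64 (33, -50), long slot 46 (x) x 164 (y) at (-53, 0), its long walls cut away over the middle 50 mm for fingers (inner side 14 mm deep). Yaw 0 +-0.2: slot on the robot's side.
- yellow_tray: yellow kit tray, fixed, 164 (x) x 176 (y) x 10 mm. Origin: centre of underside. Floor top at z 3 mm; walls 7 mm above it. Recesses (centre x, y in mm): large square 86x86 (33, 39), small square 64x64 (33, -50), long slot 46 (x) x 164 (y) at (-53, 0), its long walls cut away over the middle 50 mm for fingers (inner side 14 mm deep). Yaw pi +-0.2: slot on the far side.
- blue_cup: screw-cap sample cup, white body and blue lid, standing upright; 62 mm diameter over the lid, body 57 mm diameter and 58 mm high tapering slightly, 69 mm high with its lid, about 30 g. Origin: centre of its underside, z up. Goes into the large square recess of the green tray.
- orange_cup: screw-cap sample cup, white body and orange lid, standing upright; 62 mm diameter over the lid, body 57 mm diameter and 58 mm high tapering slightly, 69 mm high with its lid, about 30 g. Origin: centre of its underside, z up. Goes into the large square recess of the yellow tray.
- black_cap_bottle: small amber dropper bottle with a black cap, standing upright; body 36 mm diameter, 67 mm high with its cap (24 mm diameter; the shoulder is at 52 mm), about 60 g. Origin: centre of its underside, z up. Goes into the small square recess of the green tray.
- white_cap_bottle: small amber dropper bottle with a white cap, standing upright; body 36 mm diameter, 81 mm high with its cap (24 mm diameter; the shoulder is at 64 mm), about 60 g. Origin: centre of its underside, z up. Not wanted in either kit: stays where it is.
- clinical_thermometer: white clinical thermometer in its sleeve, lying flat; 140 mm long (its y), 18 mm wide (its x), 10 mm high, about 12 g. Origin: middle of its underside, z up. Goes into the long slot of the green tray, either end first.
- red_marker: red marker pen lying flat; 120 mm long (its y), 16 mm wide (its x), 16 mm high, about 16 g. It does not roll. Origin: middle of its underside, z up. Goes into the long slot of the yellow tray, either end first.
- grey_marker: grey marker pen with a black cap, lying flat; 130 mm long (its y), 15 mm wide, 15 mm high. Origin: middle of its underside. Not wanted in either kit: stays where it is.

How it is judged (in metres and radians):
At the end, for the whole second after the job is handed in: Each kit thing lies on the floor of its own recess (centre within 15 mm; marker 23 mm along the slot), cups and bottle upright and long things flat within 0.1 rad, long things within 0.25 rad of the slot; all at rest; white-capped bottle and grey marker within 20 mm of their start (x of blue_cup in the frame of green_tray between 0.0185 and 0.0475 m and y of blue_cup in the frame of green_tray between 0.0245 and 0.0535 m and z of blue_cup in the frame of green_tray between -0.002 and 0.0065 m and angle between each of blue_cup, black_cap_bottle, clinical_thermometer, orange_cup, red_marker's own z axis and vertical below 0.1 rad and linear speed of each of blue_cup, black_cap_bottle, clinical_thermometer, orange_cup, red_marker below 0.02 m/s and x of black_cap_bottle in the frame of green_tray between 0.0175 and 0.0485 m and y of black_cap_bottle in the frame of green_tray between -0.0655 and -0.0345 m and z of black_cap_bottle in the frame of green_tray between -0.002 and 0.0065 m and x of clinical_thermometer in the frame of green_tray between -0.0685 and -0.0375 m and y of clinical_thermometer in the frame of green_tray between -0.015 and 0.015 m and z of clinical_thermometer in the frame of green_tray between -0.002 and 0.0065 m and angle between the y axis of clinical_thermometer and the y axis of green_tray, either way round below 0.25 rad and x of orange_cup in the frame of yellow_tray between 0.0185 and 0.0475 m and y of orange_cup in the frame of yellow_tray between 0.0245 and 0.0535 m and z of orange_cup in the frame of yellow_tray between -0.002 and 0.0065 m and x of red_marker in the frame of yellow_tray between -0.0695 and -0.0365 m and y of red_marker in the frame of yellow_tray between -0.0235 and 0.0235 m and z of red_marker in the frame of yellow_tray between -0.002 and 0.0065 m and angle between the y axis of red_marker and the y axis of yellow_tray, either way round below 0.25 rad and distance of each of white_cap_bottle, grey_marker from where it was at the start of the episode below 0.02 m); the robot touches nothing.
It fails at once if a cup or bottle is tipped over (angle between any of blue_cup, orange_cup, black_cap_bottle, white_cap_bottle's own z axis and vertical above 0.8 rad).
It fails at once if the white-capped bottle or the grey marker is taken or pushed away from its place (over 20 mm) (distance of any of white_cap_bottle, grey_marker from where it was at the start of the episode above 0.02 m).
It also fails if it takes over 112 s, if anything falls off the work surface, if the arm or the gripper's body presses on something with over 40 N, if the wrist force passes 120 N, or if a joint passes its speed limit or range.

ROBOT

A 6-joint arm with a two-finger parallel gripper is mounted at the origin on a cart in front of the work surface, level with it; the furniture and walls round the work are solid. World frame = base frame: x ahead of the robot, y to its left, z up, the work surface at z = 0. Lengths are in m, angles in degrees, forces in N, time in s.
With the tool pointing down it reaches from about 0.4 to 0.825 m from the base axis. Payload 7 kg.
Tool frame: the origin (TCP) lies midway between the tips of the shut fingers; the grasp point (between the pads) lies r.grip_depth behind it (r.grip_depth is the distance from the TCP to the grasp point, in m); z points along the fingers, y is the line along which they close (so a half turn about z gives the same grasp; the last joint's range is limited). The gripper opens to 88 mm and grips with 3 to 60 N. Pads are 19 mm wide; open, the fingers measure 130 mm over their backs; the gripper's body (78 mm by 193 mm) begins 47 mm behind the grasp point.
Start: joints at [83.944, 20.546, 0.682, 0, -70.136, -16.507], TCP at [0.259, 0.623, 0.227] pointing down, gripper open.
Joint ranges: [-176.03, 176.03], [-82.01, 121.73], [-58.28, 71.71], [-173.87, 95.51], [-174.79, -0.11], [-173.66, 173.66]. Speed limits (degrees/s): [136.94, 136.94, 172.46, 180, 180, 180].

INTERFACE

Orientations are given as [roll, pitch, yaw] about the fixed x, y, z axes, in that order (R = Rz(yaw) Ry(pitch) Rx(roll)).
In Python, from plant import r gives the robot as it stands.
- The arm moves only by the shell command python3 -m pendant FILE [OPENING] [FORCE], which reads ROWS from the file FILE. ROWS is a JSON list of rows, 1 to 12 of them, each written [[dx, dy, dz], [rx, ry, rz]]: dx, dy, dz in m, then a rotation vector rx, ry, rz in degrees; each row is the pose to reach, as a shift and turn from the pose commanded when the command began, along the tool's axes at that moment; what a row does not reach only later rows make up. A row lasts 1/12 s, in which the tool goes at most 0.0417 m and 7.16 degrees, less where a joint would pass 70% of its speed; a pose out of reach is approached as far as the arm can. OPENING is the finger opening in m, set as the command begins (- or left out keeps the last). The fingers move at their own pace and stop on an object; FORCE is the grip in N (left out, the last holds). Time passes only in rows, so rows that do not move let the fingers close. It prints the time, the measured TCP pose, the force, the opening and the grip force at its end. Input that does not fit is refused with a message, and nothing moves.
- r.get_state(): the state, without advancing time (a new reading comes with each control period).
- r.capture(name): name is "side" or "top"; returns a dict with "frame" (384x512x3 uint8, red, green, blue), "z_map" (384x512 float32, m along the optical axis (not along the pixel's ray), 0 where there is no reading), "fx", "fy", "cx", "cy" (pixels), "D" ([k1, k2, p1, p2, k3] as OpenCV has them; the pictures are not rectified), "cam_to_world" (4x4, takes a point from camera to world coordinates). Camera axes: x right, y down, z forward; pixel columns grow to the right and rows downward; lengths in m; the calibration is good to about 2 mm. A picture is of the moment at which its call begins.
- r.close_job(): hands the job in; it is judged then, once.
The state is a dict: "time_s": time; "joints": joint angles; "qd": joint speeds; "joint_torque": joint torques, N m; "tcp_pos": TCP position; "eef_rot": TCP orientation; "contact_force": force on the tool from outside, world axes, zero at the start; "moment": the same for the moment, N m; "gripper_width": finger opening in m; "gripper_force": force on a finger pad.
Only numpy, scipy, OpenCV 4.12 (cv2) and the standard library are available. Lean on these libraries where they do the work, as an engineer would, in place of code of your own. Each camera call takes 0.05 s, during which the arm holds its last target. There are 200 camera calls.

## Working session

There is one attempt and no reset: what is moved stays moved. The work goes in short steps, Python scripts to look and compute and a shell command to move; the robot and the scene stay as the last step left them, time stands still between calls to the robot, and variables do not carry over. Pictures are saved under pics/ and viewed, at most 14 in all, crops included, and the job is handed in when it is done.

```bash
ls; mkdir -p pics
python3 - <<'E'
from plant import r
import cv2,numpy as np
for n in("top","side"):
    c=r.capture(n); cv2.imwrite(f"pics/{n}0.png",c["frame"][:,:,::-1]); np.savez(f"{n}0.npz",**c)
    print(n,c["fx"],c["cx"],c["cy"],c["D"],np.round(c["cam_to_world"],3).tolist())
print(r.grip_depth,r.get_state())
E
```

```text
pics
top 410.55546003813754 255.21976443201888 189.23192106199232 [-0.10312057  0.          0.          0.          0.        ] [[0.053, -0.978, 0.202, 0.296], [-0.999, -0.053, 0.008, -0.012], [0.003, -0.202, -0.979, 1.235], [0.0, 0.0, 0.0, 1.0]]
side 356.34494827132875 256.66928505109973 193.18662980349535 [-0.00124385  0.          0.          0.          0.        ] [[0.838, -0.317, 0.444, 0.052], [-0.545, -0.505, 0.669, -0.726], [0.013, -0.803, -0.596, 0.67], [0.0, 0.0, 0.0, 1.0]]
0.0188 {'time_s': 0.1, 'joints': array([ 8.39430186e+01,  2.05880182e+01,  6.37995793e-01, -1.62882903e-02,
       -7.01343227e+01, -1.65086560e+01]), 'qd': array([-0.03476382, -0.17312396,  0.10499332,  0.08062811, -0.01279625,
        0.11828973]), 'joint_torque': array([-4.46664963e-04, -5.84165883e+01,  2.93751240e+01,  7.01554388e+00,
        1.01261563e-02, -4.67418420e-05]), 'tcp_pos': array([0.25887267, 0.62291657, 0.22570536]), 'eef_rot': array([ 1.79914780e+02, -9.28804187e-03, -2.25711768e+01]), 'contact_force': array([-0.90649237, -1.04283845, -0.21843426]), 'moment': array([-0.02090922, -0.00085698,  0.02267619]), 'gripper_force': 0.0, 'gripper_width': 0.08783437662368315}
```

View pics/top0.png

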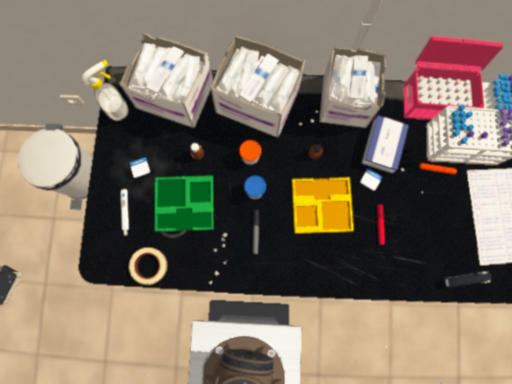

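View pics/side0.png

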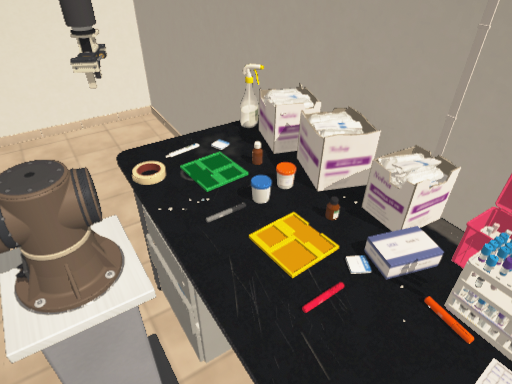

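Top view: green tray (184,203), yellow tray (322,205), orange lid (250,150), blue lid (255,187), black-cap bottle (315,151), white-cap bottle (196,150), thermometer (125,212), red marker (381,224) and grey marker (256,232). An orange pen at (438,169) is a distractor. The side view shows the same layout.

```bash
cat > h.py <<'E'
import cv2,numpy as np
def rays(c,px,z):
    px=np.asarray(px,float).reshape(-1,1,2)
    K=np.array([[c["fx"],0,c["cx"]],[0,c["fy"],c["cy"]],[0,0,1]])
    u=cv2.undistortPoints(px,K,np.array(c["D"],float))[:,0]
    T=c["cam_to_world"]; d=np.c_[u,np.ones(len(u))]@T[:3,:3].T; o=T[:3,3]
    return (o+d*((z-o[2])/d[:,2])[:,None])[:,:2]
COL=dict(green=((45,90,50),(80,255,255)),yellow=((18,120,80),(32,255,255)),blue=((100,120,60),(120,255,255)),
 orange=((4,170,120),(14,255,255)),red=((168,150,90),(180,255,255)),white=((0,0,150),(180,50,255)),
 grey=((0,0,35),(180,70,150)),amber=((2,90,25),(14,255,140)))
def blobs(c,col,box,n=1):
    x0,y0,x1,y1=box
    hsv=cv2.cvtColor(np.ascontiguousarray(c["frame"]),cv2.COLOR_RGB2HSV)
    m=cv2.inRange(hsv,*[np.array(v) for v in COL[col]])
    k=np.zeros_like(m);k[y0:y1,x0:x1]=1;m=m*k
    cs,_=cv2.findContours(m,cv2.RETR_EXTERNAL,cv2.CHAIN_APPROX_NONE)
    cs=sorted(cs,key=cv2.contourArea)[::-1][:n]
    return [q[:,0] for q in cs]
def rect(c,col,box,z):
    q=blobs(c,col,box)[0]; p=rays(c,q,z)
    (cx,cy),(w,h),a=cv2.minAreaRect((p*1000).astype(np.float32))
    # angle of the long axis from world y
    la=a if w>h else a+90
    la=(la-90+90)%180-90
    return np.round([cx,cy,w,h,la],1)
E
python3 - <<'E'
from h import *
L=lambda n:dict(np.load(n+"0.npz"))
B=dict(top=dict(green=(145,165,225,240),yellow=(285,170,360,240),blue=(235,170,275,205),orange=(230,135,270,170),red=(365,195,395,255),therm=(112,180,137,245),grey=(245,205,265,258),wb=(185,140,208,152),bb=(303,140,328,163),wa=(185,140,208,165)),
 side=dict(green=(175,145,255,195),yellow=(245,208,345,275),blue=(245,170,278,190),orange=(270,160,300,176),red=(295,275,350,315),therm=(160,140,205,162),grey=(200,198,250,225),wb=(248,138,268,152),bb=(320,190,345,225),wa=(248,138,268,170)))
Z=[("green","green",.010),("yellow","yellow",.010),("blue","blue",.069),("orange","orange",.069),("red","red",.008),("therm","white",.009),("grey","grey",.008),("wb","white",.08),("bb","amber",.03),("wa","amber",.03)]
for n in("top","side"):
    c=L(n)
    for k,col,z in Z:
        try: print(n,k,rect(c,col,B[n][k],z))
        except Exception as e: print(n,k,e)
# crops enlarged
c=L("top")["frame"];s=L("side")["frame"]
t=cv2.resize(c[130:270,105:405],None,fx=2.6,fy=2.6,interpolation=cv2.INTER_CUBIC)[:,:780]
cv2.imwrite("pics/tc.png",t[:,:,::-1])
E
```

```text
top green [496.4 213.2 171.9 182.5   5. ]
top yellow [ 512.6 -207.9  170.5  183.3    4.6]
top blue [548.2  -1.7  62.5  64.    3.1]
top orange [655.4  19.3  61.8  64.1  30.8]
top red [ 463.  -389.1  122.1   20.   -87.5]
top therm [459.6 391.6 139.6  19.7 -81.4]
top grey [419.9 -11.8 132.4  20.2 -89.8]
top wb [653.5 182.5  21.6  20.9 -87.1]
top bb [ 669.8 -179.4   42.5   46.1   65.3]
top wa [650.  180.5  44.5  41.1 -59.1]
side green [493.6 206.5 174.8 194.2   5.2]
side yellow [ 509.8 -212.7  171.9  184.7    4.6]
side blue [544.7  -7.1  73.2  59.8 -32.3]
side orange [649.5  11.8  71.6  60.  -35.5]
side red [ 461.1 -389.3  127.5   18.4  -87.4]
side therm [456.8 386.5 141.2  29.3 -81. ]
side grey [420.9 -11.3 136.5  27.9 -87.9]
side wb [644.5 168.6  49.1  20.5 -33.5]
side bb [ 663.3 -192.7   79.    36.1  -50.4]
side wa [650.7 175.9 109.9  36.2 -32.4]
```

View pics/tc.png

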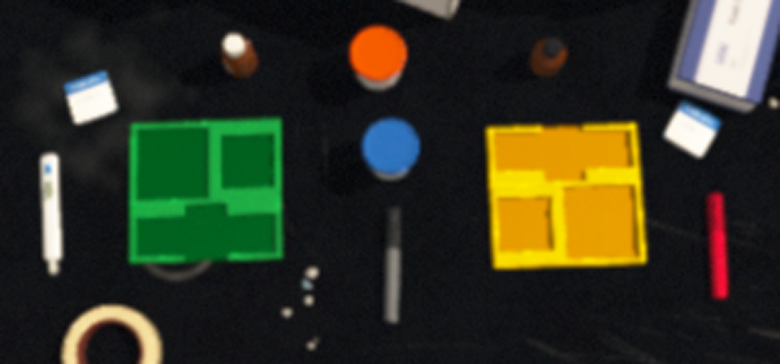

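The enlarged top view confirms the tray layout: green slot on the near side, yellow slot on the far side. Both views agree to about 1 mm. I still need the black bottle's centre and the obstacle heights.

Run:
```python
from h import *
def cloud(n):
    c=dict(np.load(n+"0.npz")); v,u=np.mgrid[:384,:512]; z=c["z_map"].ravel()
    K=np.array([[c["fx"],0,c["cx"]],[0,c["fy"],c["cy"]],[0,0,1]])
    p=cv2.undistortPoints(np.c_[u.ravel(),v.ravel()].astype(float)[:,None],K,np.array(c["D"],float))[:,0]
    P=np.c_[p,np.ones(len(p))]*z[:,None]; T=c["cam_to_world"]
    return (P@T[:3,:3].T+T[:3,3])[z>0]
from scipy.optimize import least_squares
for n in("top","side"):
    P=cloud(n)
    for nm,x,y,R,z0,z1 in(("bb",.665,-.18,.018,.008,.048),("bcap",.665,-.18,.012,.055,.064),("wb",.65,.18,.018,.008,.06),("blue",.549,-.001,.0285,.01,.05),("or",.656,.019,.0285,.01,.05)):
        q=P[(np.hypot(P[:,0]-x,P[:,1]-y)<.045)&(P[:,2]>z0)&(P[:,2]<z1)]
        if len(q)<5: print(n,nm,len(q));continue
        s=least_squares(lambda a:np.hypot(q[:,0]-a[0],q[:,1]-a[1])-R,[x+.01,y+.01],loss="soft_l1",f_scale=.002)
        t=P[(np.hypot(P[:,0]-x,P[:,1]-y)<.045)]
        print(n,nm,len(q),np.round(s.x*1000,1),"top",t[t[:,2]>t[:,2].max()-.006].mean(0).round(4))
    if n=="top":
        for x in np.arange(.80,.40,-.03):
            print(round(x,2),[int(1000*max([0]+list(P[(abs(P[:,0]-x)<.015)&(abs(P[:,1]-y)<.02)][:,2]))) for y in np.arange(.5,-.5,-.04)])
```

```text
top bb 83 [ 675.8 -182.6] top [ 0.6738 -0.1808  0.0682]
top bcap 14 [ 674.7 -184. ] top [ 0.6738 -0.1808  0.0682]
top wb 102 [655. 184.] top [0.6523 0.182  0.0825]
top blue 14 [548.5  -2.2] top [ 0.547  -0.0016  0.07  ]
top or 35 [655.8  18.2] top [0.6535 0.0206 0.0701]
0.8 [137, 257, 258, 179, 187, 185, 182, 186, 194, 187, 184, 179, 178, 184, 181, 200, 7, 170, 184, 190, 190, 185, 55, 51, 127]
0.77 [229, 250, 134, 6, 154, 182, 179, 189, 192, 7, 188, 187, 184, 185, 201, 202, 7, 165, 169, 189, 190, 182, 56, 56, 55]
0.74 [5, 109, 95, 8, 7, 10, 182, 193, 149, 8, 6, 187, 185, 184, 201, 183, 7, 6, 5, 7, 6, 56, 56, 55, 55]
0.71 [7, 7, 6, 7, 6, 6, 6, 6, 9, 7, 7, 6, 9, 6, 190, 8, 6, 5, 7, 6, 6, 55, 56, 58, 55]
0.68 [7, 6, 9, 6, 7, 7, 8, 6, 54, 6, 6, 71, 74, 70, 7, 7, 7, 72, 7, 7, 6, 59, 55, 56, 53]
0.65 [6, 8, 8, 7, 6, 8, 6, 51, 85, 6, 6, 72, 73, 72, 6, 7, 7, 65, 8, 7, 8, 55, 56, 56, 5]
0.62 [7, 8, 8, 16, 16, 7, 7, 7, 43, 6, 7, 71, 73, 69, 6, 7, 7, 7, 5, 4, 5, 13, 51, 54, 6]
0.59 [8, 5, 6, 16, 14, 8, 7, 13, 18, 13, 7, 7, 68, 69, 7, 14, 16, 14, 10, 16, 12, 15, 15, 6, 9]
0.56 [6, 6, 7, 14, 7, 14, 14, 15, 15, 16, 7, 5, 73, 73, 7, 13, 15, 9, 10, 13, 17, 12, 15, 5, 5]
0.53 [6, 7, 13, 13, 6, 17, 9, 14, 15, 15, 5, 6, 72, 74, 7, 10, 18, 17, 14, 17, 15, 6, 17, 8, 5]
0.5 [6, 7, 13, 16, 6, 16, 14, 14, 16, 16, 9, 6, 7, 12, 6, 7, 14, 15, 13, 9, 16, 6, 22, 6, 7]
0.47 [7, 7, 13, 17, 5, 15, 16, 15, 17, 14, 7, 7, 5, 21, 5, 7, 14, 14, 14, 9, 17, 5, 21, 6, 6]
0.44 [7, 8, 7, 15, 8, 14, 10, 9, 9, 16, 8, 7, 5, 20, 6, 7, 15, 19, 15, 15, 17, 5, 21, 7, 5]
0.41 [6, 9, 6, 15, 8, 14, 16, 12, 15, 17, 8, 5, 6, 21, 6, 7, 7, 7, 6, 7, 6, 8, 20, 6, 5]
side bb 166 [ 674.1 -183.4] top [ 0.6713 -0.1868  0.0655]
side bcap 25 [ 674.7 -183.1] top [ 0.6713 -0.1868  0.0655]
side wb 136 [634.6 157.9] top [0.6506 0.1779 0.0791]
side blue 178 [546.7  -1.9] top [ 0.5443 -0.0048  0.067 ]
side or 163 [654.1  17.6] top [0.6513 0.0147 0.0669]
```

```bash
echo '[[[0.507,0.466,0.08],[0,0,-22.6]],[[0.507,0.466,0.08],[0,0,-22.6]],[[0.507,0.466,0.08],[0,0,-22.6]],[[0.507,0.466,0.08],[0,0,-22.6]],[[0.507,0.466,0.08],[0,0,-22.6]],[[0.507,0.466,0.08],[0,0,-22.6]],[[0.507,0.466,0.08],[0,0,-22.6]],[[0.507,0.466,0.08],[0,0,-22.6]],[[0.507,0.466,0.08],[0,0,-22.6]],[[0.507,0.466,0.08],[0,0,-22.6]],[[0.507,0.466,0.08],[0,0,-22.6]],[[0.507,0.466,0.08],[0,0,-22.6]]]' > path.dat && python3 -m pendant path.dat 0.088 15
```

```text
time_s: 1.1
tcp_pos: [0.4679, 0.1707, 0.1687]
eef_rot: [-180.0, -0.0, 0.1]
contact_force: [0.8, -0.0, 0.1]
gripper_width: 0.0876
gripper_force: 0.0
```

```bash
echo '[[[0.0805,0.172,0.03],[0,0,0]],[[0.0805,0.172,0.03],[0,0,0]],[[0.0805,0.172,0.03],[0,0,0]],[[0.0805,0.172,0.03],[0,0,0]],[[0.0805,0.172,0.03],[0,0,0]],[[0.0805,0.172,0.03],[0,0,0]],[[0.0805,0.172,0.06],[0,0,0]],[[0.0805,0.172,0.09],[0,0,0]],[[0.0805,0.172,0.12],[0,0,0]],[[0.0805,0.172,0.145],[0,0,0]],[[0.0805,0.172,0.145],[0,0,0]]]' > path.dat && python3 -m pendant path.dat
echo '[[[0,0,0],[0,0,0]],[[0,0,0],[0,0,0]],[[0,0,0],[0,0,0]],[[0,0,0],[0,0,0]],[[0,0,0],[0,0,0]],[[0,0,0],[0,0,0]],[[0,0,0],[0,0,0]],[[0,0,0],[0,0,0]]]' > path.dat && python3 -m pendant path.dat 0.05 15
python3 - <<'E'
from plant import r
import cv2
a=r.capture("side")["frame"];b=r.capture("top")["frame"]
cv2.imwrite("pics/g1.png",cv2.resize(cv2.hconcat([a[60:330,120:420],b[60:330,120:420]]),None,fx=1.33,fy=1.33)[:,:,::-1])
E
```

```text
time_s: 2.02
tcp_pos: [0.5446, -0.0001, 0.0192]
eef_rot: [179.9, 0.5, -0.0]
contact_force: [-0.7, -0.5, -0.4]
gripper_width: 0.0875
gripper_force: 0.0
time_s: 2.68
tcp_pos: [0.5496, 0.0009, 0.0253]
eef_rot: [-180.0, -0.2, 0.1]
contact_force: [-0.7, 0.0, 7.8]
gripper_width: 0.0619
gripper_force: 15.0
```

View pics/g1.png

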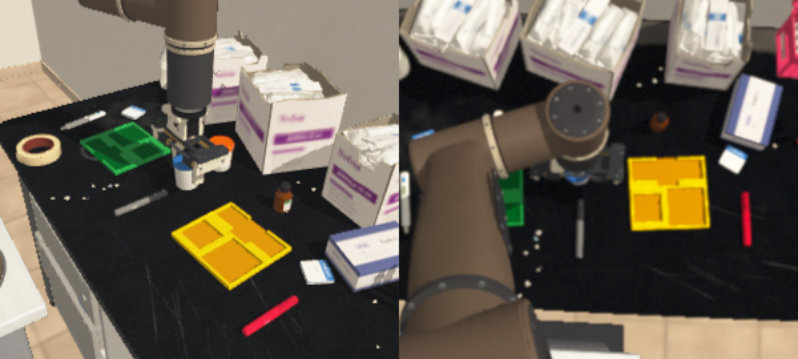

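Side and top crops: the fingers are on the blue cup, and the gripper's long side runs along its closing line (y). Lifting and carrying the cup.

```bash
echo '[[[0,0,-0.03],[0,0,0]],[[0,0,-0.06],[0,0,0]],[[-0.023,-0.255,-0.06],[0,0,0]],[[-0.023,-0.255,-0.06],[0,0,0]],[[-0.023,-0.255,-0.06],[0,0,0]],[[-0.023,-0.255,-0.06],[0,0,0]],[[-0.023,-0.255,-0.06],[0,0,0]],[[-0.023,-0.255,-0.06],[0,0,0]],[[-0.023,-0.255,-0.06],[0,0,0]],[[-0.023,-0.255,-0.06],[0,0,0]],[[-0.023,-0.255,-0.03],[0,0,0]],[[-0.023,-0.255,-0.03],[0,0,0]]]' > path.dat && python3 -m pendant path.dat
echo '[[[0,0,0],[0,0,0]]]' > path.dat && python3 -m pendant path.dat
```

```text
time_s: 3.78
tcp_pos: [0.5227, 0.2536, 0.0503]
eef_rot: [179.8, 0.3, -0.0]
contact_force: [-1.4, -1.7, -0.7]
gripper_width: 0.0622
gripper_force: 15.0
time_s: 3.87
tcp_pos: [0.5241, 0.2538, 0.0529]
eef_rot: [179.8, 0.2, -0.0]
contact_force: [-0.6, -0.1, 0.3]
gripper_width: 0.0617
gripper_force: 15.0
```

```bash
echo '[[[0.001,-0.002,0.015],[0,0,0]],[[0.001,-0.002,0.025],[0,0,0]],[[0.001,-0.002,0.025],[0,0,0]],[[0.001,-0.002,0.025],[0,0,0]]]' > path.dat && python3 -m pendant path.dat
echo '[[[0,0,0],[0,0,0]],[[0,0,0],[0,0,0]],[[0,0,0],[0,0,0]],[[0,0,0],[0,0,0]],[[0,0,0],[0,0,0]]]' > path.dat && python3 -m pendant path.dat 0.088
echo '[[[0,0,-0.03],[0,0,0]],[[0,0,-0.07],[0,0,0]],[[0,0,-0.10],[0,0,0]],[[0,0,-0.10],[0,0,0]]]' > path.dat && python3 -m pendant path.dat
```

```text
time_s: 4.2
tcp_pos: [0.5262, 0.257, 0.0292]
eef_rot: [180.0, 0.0, -0.0]
contact_force: [0.5, 0.1, -0.3]
gripper_width: 0.0619
gripper_force: 15.0
time_s: 4.62
tcp_pos: [0.5262, 0.2578, 0.0291]
eef_rot: [-180.0, -0.0, 0.0]
contact_force: [0.9, 0.0, -0.4]
gripper_width: 0.0858
gripper_force: 0.0
time_s: 4.95
tcp_pos: [0.5294, 0.2599, 0.1359]
eef_rot: [-179.7, -0.5, 0.1]
contact_force: [1.0, 0.7, 0.4]
gripper_width: 0.0876
gripper_force: 0.0
```

```bash
echo '[[[-0.0665,-0.134,0.03],[0,0,-8.6]],[[-0.0665,-0.134,0.03],[0,0,-8.6]],[[-0.0665,-0.134,0.03],[0,0,-8.6]],[[-0.0665,-0.134,0.03],[0,0,-8.6]],[[-0.0665,-0.134,0.06],[0,0,-8.6]],[[-0.0665,-0.134,0.09],[0,0,-8.6]],[[-0.0665,-0.134,0.11],[0,0,-8.6]],[[-0.0665,-0.134,0.11],[0,0,-8.6]],[[-0.0665,-0.134,0.11],[0,0,-8.6]]]' > path.dat && python3 -m pendant path.dat 0.05
python3 - <<'E'
from plant import r
import cv2
a=r.capture("side")["frame"];b=r.capture("top")["frame"]
cv2.imwrite("pics/g2.png",cv2.resize(cv2.hconcat([a[70:270,90:290],b[100:300,70:270]]),None,fx=1.9,fy=1.9)[:,:,::-1])
E
```

```text
time_s: 5.7
tcp_pos: [0.4592, 0.3911, 0.0182]
eef_rot: [179.9, 0.1, 8.7]
contact_force: [1.7, 0.1, 0.9]
gripper_width: 0.0503
gripper_force: 0.0
```

View pics/g2.png

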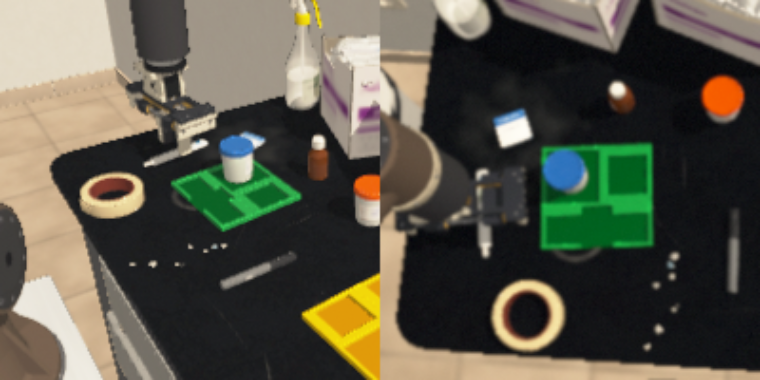

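The blue cup stands in the green tray's large recess, and the thermometer lies between the open fingers. Going down to close on it and lift.

```bash
echo '[[[0,0,0.008],[0,0,0]],[[0,0,0.015],[0,0,0]],[[0,0,0.015],[0,0,0]]]' > path.dat && python3 -m pendant path.dat
echo '[[[0,0,0],[0,0,0]],[[0,0,0],[0,0,0]],[[0,0,0],[0,0,0]],[[0,0,0],[0,0,0]],[[0,0,0],[0,0,0]],[[0,0,0],[0,0,0]]]' > path.dat && python3 -m pendant path.dat 0.01 12
echo '[[[0,0,-0.03],[0,0,0]],[[0,0,-0.07],[0,0,0]],[[0,0,-0.11],[0,0,0]],[[0,0,-0.12],[0,0,0]],[[0,0,-0.12],[0,0,0]]]' > path.dat && python3 -m pendant path.dat
```

```text
time_s: 6.05
tcp_pos: [0.4593, 0.3911, 0.0032]
eef_rot: [180.0, 0.0, 8.6]
contact_force: [-0.0, -1.2, -0.8]
gripper_width: 0.0498
gripper_force: 0.0
time_s: 6.55
tcp_pos: [0.4596, 0.3917, 0.004]
eef_rot: [-180.0, -0.0, 8.6]
contact_force: [-0.2, 0.2, 0.9]
gripper_width: 0.0179
gripper_force: 12.0
time_s: 6.97
tcp_pos: [0.4612, 0.3937, 0.1286]
eef_rot: [-179.7, -0.3, 8.7]
contact_force: [-0.9, 0.8, -1.9]
gripper_width: 0.0181
gripper_force: 12.0
```

```bash
echo '[[[-0.0425,0.178,0],[0,0,93.5]],[[-0.0425,0.178,0],[0,0,93.5]],[[-0.0425,0.178,0],[0,0,93.5]],[[-0.0425,0.178,0],[0,0,93.5]],[[-0.0425,0.178,0],[0,0,93.5]],[[-0.0425,0.178,0],[0,0,93.5]],[[-0.0425,0.178,0],[0,0,93.5]],[[-0.0425,0.178,0],[0,0,93.5]],[[-0.0425,0.178,0],[0,0,93.5]],[[-0.0425,0.178,0],[0,0,93.5]],[[-0.0425,0.178,0],[0,0,93.5]],[[-0.0425,0.178,0],[0,0,93.5]]]' > path.dat && python3 -m pendant path.dat
echo '[[[0,0,0],[0,0,7.1]],[[0,0,0],[0,0,7.1]],[[0,0,0],[0,0,7.1]],[[0,0,0],[0,0,7.1]]]' > path.dat && python3 -m pendant path.dat
```

```text
time_s: 7.97
tcp_pos: [0.444, 0.209, 0.1233]
eef_rot: [180.0, -0.0, -77.7]
contact_force: [0.6, 0.5, 0.1]
gripper_width: 0.0176
gripper_force: 12.0
time_s: 8.3
tcp_pos: [0.4441, 0.2092, 0.1236]
eef_rot: [180.0, -0.0, -84.2]
contact_force: [0.8, -0.3, 0.6]
gripper_width: 0.0177
gripper_force: 12.0
```

```bash
echo '[[[0,0,0.04],[0,0,0]],[[0,0,0.075],[0,0,0]],[[0,0,0.095],[0,0,0]],[[0,0,0.1],[0,0,0]],[[0,0,0.1],[0,0,0]],[[0,0,0.1],[0,0,0]]]' > path.dat && python3 -m pendant path.dat
python3 - <<'E'
from plant import r
import cv2
a=r.capture("side")["frame"];b=r.capture("top")["frame"]
cv2.imwrite("pics/g3.png",cv2.resize(cv2.hconcat([a[100:250,130:280],b[130:280,110:260]]),None,fx=2.5,fy=2.5)[:,:,::-1])
E
```

```text
time_s: 8.8
tcp_pos: [0.4448, 0.2097, 0.0246]
eef_rot: [-180.0, -0.0, -84.3]
contact_force: [-0.8, 0.4, -0.5]
gripper_width: 0.0179
gripper_force: 12.0
```

View pics/g3.png

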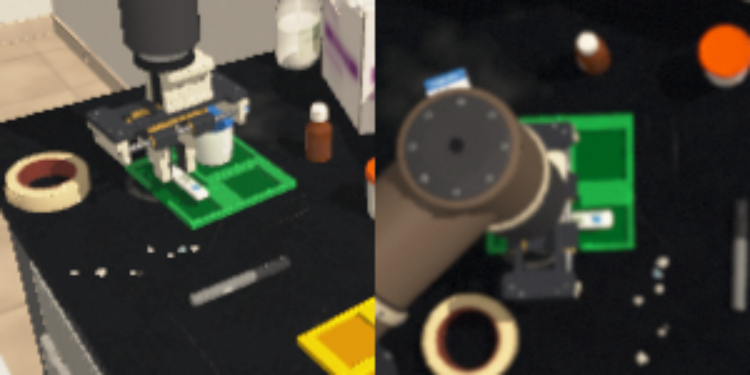

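The thermometer is aligned over the slot, with the gripper body just above the cup lid. I'll release a few mm high, with a limited opening.

```bash
echo '[[[0,0,0.007],[0,0,0]],[[0,0,0.013],[0,0,0]],[[0,0,0.014],[0,0,0]],[[0,0,0.014],[0,0,0]]]' > path.dat && python3 -m pendant path.dat
echo '[[[0,0,0],[0,0,0]],[[0,0,0],[0,0,0]],[[0,0,0],[0,0,0]],[[0,0,0],[0,0,0]]]' > path.dat && python3 -m pendant path.dat 0.03
echo '[[[0,0,-0.02],[0,0,0]],[[0,0,-0.06],[0,0,0]],[[0,0,-0.1],[0,0,0]],[[0,0,-0.12],[0,0,0]],[[0,0,-0.12],[0,0,0]]]' > path.dat && python3 -m pendant path.dat
```

```text
time_s: 9.23
tcp_pos: [0.4441, 0.209, 0.0095]
eef_rot: [180.0, -0.0, -84.4]
contact_force: [0.3, -0.1, -0.4]
gripper_width: 0.018
gripper_force: 12.0
time_s: 9.57
tcp_pos: [0.4444, 0.2093, 0.01]
eef_rot: [-180.0, 0.0, -84.4]
contact_force: [0.7, -0.1, -0.1]
gripper_width: 0.0296
gripper_force: 0.0
time_s: 9.98
tcp_pos: [0.4467, 0.2113, 0.1352]
eef_rot: [-179.6, 0.3, -84.4]
contact_force: [0.7, 0.1, -0.7]
gripper_width: 0.0298
gripper_force: 0.0
```

Run:
```python
from h import *
P=[]
for n in("top","side"):
    c=dict(np.load(n+"0.npz")); v,u=np.mgrid[:384,:512]; z=c["z_map"].ravel()
    K=np.array([[c["fx"],0,c["cx"]],[0,c["fy"],c["cy"]],[0,0,1]])
    p=cv2.undistortPoints(np.c_[u.ravel(),v.ravel()].astype(float)[:,None],K,np.array(c["D"],float))[:,0]
    T=c["cam_to_world"];P.append(((np.c_[p,np.ones(len(p))]*z[:,None])@T[:3,:3].T+T[:3,3])[z>0])
P=np.vstack(P);P=P[(P[:,2]>.075)&(P[:,2]<.3)&(P[:,0]>.45)]
for nm,x,y in(("bottle",.6748,-.183),("orange",.6555,.0185)):
    for yaw in range(-40,45,5):
        a=np.radians(yaw);d=P[:,:2]-[x,y]
        tx=d@[np.cos(a),np.sin(a)];ty=d@[np.sin(a),-np.cos(a)]
        s=np.hypot(np.maximum(abs(tx)-.039,0),np.maximum(abs(ty)-.0965,0));s.sort()
        print(nm,yaw,(s[:3]*1000).round(),end="; ")
    print()
c=dict(np.load("side0.npz"))
c2=__import__("plant").r.capture("top")
for z in(.003,.012): print("therm",rect(c2,"white",(150,200,218,240),z))
print("blue",rect(c2,"blue",(150,165,210,210),.072))
```

```text
bottle -40 [19. 20. 21.]; bottle -35 [22. 23. 24.]; bottle -30 [24. 25. 25.]; bottle -25 [24. 24. 24.]; bottle -20 [21. 22. 22.]; bottle -15 [20. 20. 20.]; bottle -10 [18. 18. 18.]; bottle -5 [18. 18. 18.]; bottle 0 [18. 19. 19.]; bottle 5 [20. 21. 22.]; bottle 10 [25. 27. 27.]; bottle 15 [30. 30. 30.]; bottle 20 [24. 24. 24.]; bottle 25 [18. 19. 19.]; bottle 30 [14. 14. 15.]; bottle 35 [11. 11. 11.]; bottle 40 [7. 8. 8.]; 
orange -40 [14. 14. 14.]; orange -35 [21. 21. 21.]; orange -30 [29. 29. 29.]; orange -25 [37. 37. 37.]; orange -20 [41. 43. 43.]; orange -15 [44. 44. 44.]; orange -10 [39. 39. 39.]; orange -5 [32. 32. 32.]; orange 0 [24. 25. 25.]; orange 5 [16. 18. 18.]; orange 10 [ 8. 10. 10.]; orange 15 [2. 2. 2.]; orange 20 [0. 0. 0.]; orange 25 [0. 0. 0.]; orange 30 [0. 0. 0.]; orange 35 [0. 0. 0.]; orange 40 [0. 0. 0.]; 
therm [448.9 176.4  18.3  64.1   3.2]
therm [447.8 175.   18.2  63.6   3.2]Traceback (most recent call last):
  File "<stdin>", line 19, in <module>
  File "h.py", line 20, in rect
    q=blobs(c,col,box)[0]; p=rays(c,q,z)
      ~~~~~~~~~~~~~~~~^^^
IndexError: list index out of range
```

```bash
echo '[[[0.413,-0.191,0],[0,0,-90]],[[0.413,-0.191,0],[0,0,-90]],[[0.413,-0.191,0],[0,0,-90]],[[0.413,-0.191,0],[0,0,-90]],[[0.413,-0.191,0],[0,0,-90]],[[0.413,-0.191,0],[0,0,-90]],[[0.413,-0.191,0],[0,0,-90]],[[0.413,-0.191,0],[0,0,-90]],[[0.413,-0.191,0],[0,0,-90]],[[0.413,-0.191,0],[0,0,-90]],[[0.413,-0.191,0],[0,0,-90]],[[0.413,-0.191,0],[0,0,-90]]]' > path.dat && python3 -m pendant path.dat 0.07
echo '[[[0,0,0],[0,0,0]],[[0,0,0],[0,0,0]]]' > path.dat && python3 -m pendant path.dat
```

```text
time_s: 11.03
tcp_pos: [0.6747, -0.185, 0.1282]
eef_rot: [-180.0, 0.1, -5.7]
contact_force: [0.6, 0.7, -0.5]
gripper_width: 0.0698
gripper_force: 0.0
time_s: 11.2
tcp_pos: [0.6741, -0.1854, 0.127]
eef_rot: [180.0, 0.2, -6.2]
contact_force: [-0.8, 1.1, -0.1]
gripper_width: 0.0702
gripper_force: 0.0
```

```bash
echo '[[[0.001,-0.0025,0.02],[0,0,-6]],[[0.001,-0.0025,0.05],[0,0,-6]],[[0.001,-0.0025,0.08],[0,0,-6]],[[0.001,-0.0025,0.105],[0,0,-6]],[[0.001,-0.0025,0.11],[0,0,-6]],[[0.001,-0.0025,0.11],[0,0,-6]]]' > path.dat && python3 -m pendant path.dat
echo '[[[0,0,0],[0,0,0]],[[0,0,0],[0,0,0]],[[0,0,0],[0,0,0]],[[0,0,0],[0,0,0]],[[0,0,0],[0,0,0]],[[0,0,0],[0,0,0]],[[0,0,0],[0,0,0]]]' > path.dat && python3 -m pendant path.dat 0.025 15
echo '[[[0,0,-0.03],[0,0,0]],[[0,0,-0.06],[0,0,0]],[[0,0,-0.1],[0,0,0]],[[0,0,-0.11],[0,0,0]],[[0,0,-0.11],[0,0,0]]]' > path.dat && python3 -m pendant path.dat
```

```text
time_s: 11.7
tcp_pos: [0.6738, -0.1798, 0.0174]
eef_rot: [-180.0, 0.3, -0.0]
contact_force: [-0.2, 0.9, -0.4]
gripper_width: 0.0698
gripper_force: 0.0
time_s: 12.28
tcp_pos: [0.6763, -0.1809, 0.0207]
eef_rot: [180.0, -0.1, -0.0]
contact_force: [-0.6, 0.2, 3.5]
gripper_width: 0.0347
gripper_force: 15.0
time_s: 12.7
tcp_pos: [0.6784, -0.1811, 0.135]
eef_rot: [180.0, -0.4, -0.0]
contact_force: [-0.7, -0.7, -0.7]
gripper_width: 0.0351
gripper_force: 15.0
```

```bash
echo '[[[-0.141,-0.348,0],[0,0,0]],[[-0.141,-0.348,0],[0,0,0]],[[-0.141,-0.348,0],[0,0,0]],[[-0.141,-0.348,0],[0,0,0]],[[-0.141,-0.348,0],[0,0,0]],[[-0.141,-0.348,0],[0,0,0]],[[-0.141,-0.348,0],[0,0,0]],[[-0.141,-0.348,0],[0,0,0]],[[-0.141,-0.348,0],[0,0,0]],[[-0.141,-0.348,0],[0,0,0]],[[-0.141,-0.348,0],[0,0,0]],[[-0.141,-0.348,0],[0,0,0]]]' > path.dat && python3 -m pendant path.dat
echo '[[[0,0,0.03],[0,0,0]],[[0,0,0.06],[0,0,0]],[[0,0,0.08],[0,0,0]],[[0,0,0.08],[0,0,0]],[[0,0,0.08],[0,0,0]]]' > path.dat && python3 -m pendant path.dat
python3 - <<'E'
from plant import r
import cv2
a=r.capture("side")["frame"];b=r.capture("top")["frame"]
cv2.imwrite("pics/g4.png",cv2.resize(cv2.hconcat([a[100:250,130:280],b[130:280,110:260]]),None,fx=2.5,fy=2.5)[:,:,::-1])
E
```

```text
time_s: 13.7
tcp_pos: [0.5347, 0.1674, 0.1294]
eef_rot: [180.0, 0.0, 0.0]
contact_force: [0.9, -0.6, -0.9]
gripper_width: 0.0345
gripper_force: 15.0
time_s: 14.12
tcp_pos: [0.5349, 0.1655, 0.049]
eef_rot: [179.9, 0.1, -0.1]
contact_force: [0.4, -0.3, -0.2]
gripper_width: 0.035
gripper_force: 15.0
```

View pics/g4.png

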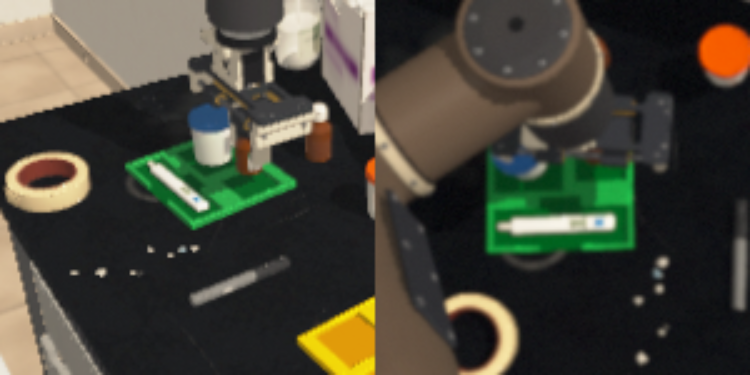

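The thermometer lies in the slot and the bottle hangs upright over its small recess. Lowering and releasing with a small opening.

```bash
echo '[[[0,-0.001,0.012],[0,0,0]],[[0,-0.001,0.022],[0,0,0]],[[0,-0.001,0.026],[0,0,0]],[[0,-0.001,0.026],[0,0,0]],[[0,-0.001,0.026],[0,0,0]]]' > path.dat && python3 -m pendant path.dat
echo '[[[0,0,0],[0,0,0]],[[0,0,0],[0,0,0]],[[0,0,0],[0,0,0]],[[0,0,0],[0,0,0]]]' > path.dat && python3 -m pendant path.dat 0.05
echo '[[[0,0,-0.03],[0,0,0]],[[0,0,-0.07],[0,0,0]],[[0,0,-0.1],[0,0,0]],[[0,0,-0.11],[0,0,0]],[[0,0,-0.11],[0,0,0]]]' > path.dat && python3 -m pendant path.dat
```

```text
time_s: 14.63
tcp_pos: [0.5353, 0.1683, 0.0243]
eef_rot: [-180.0, -0.0, -0.0]
contact_force: [-0.4, -1.1, -0.3]
gripper_width: 0.0353
gripper_force: 15.0
time_s: 14.97
tcp_pos: [0.5352, 0.1684, 0.0241]
eef_rot: [-180.0, -0.0, -0.0]
contact_force: [0.2, 0.4, 0.7]
gripper_width: 0.049
gripper_force: 0.0
time_s: 15.38
tcp_pos: [0.5368, 0.1694, 0.1375]
eef_rot: [-179.8, -0.3, -0.0]
contact_force: [-0.6, 0.6, -0.9]
gripper_width: 0.0501
gripper_force: 0.0
```

```bash
echo '[[[0.12,0.15,0],[0,0,10]],[[0.12,0.15,0],[0,0,10]],[[0.12,0.15,0],[0,0,10]],[[0.12,0.15,0],[0,0,10]],[[0.12,0.15,0],[0,0,10]],[[0.12,0.15,0],[0,0,10]],[[0.12,0.15,0],[0,0,10]],[[0.12,0.15,0.03],[0,0,10]],[[0.12,0.15,0.06],[0,0,10]],[[0.12,0.15,0.09],[0,0,10]],[[0.12,0.15,0.111],[0,0,10]],[[0.12,0.15,0.111],[0,0,10]]]' > path.dat && python3 -m pendant path.dat 0.088
echo '[[[0,0,0],[0,0,0]],[[0,0,0],[0,0,0]],[[0,0,0],[0,0,0]],[[0,0,0],[0,0,0]],[[0,0,0],[0,0,0]],[[0,0,0],[0,0,0]],[[0,0,0],[0,0,0]]]' > path.dat && python3 -m pendant path.dat 0.05 15
echo '[[[0,0,-0.03],[0,0,0]],[[0,0,-0.06],[0,0,0]],[[0,0,-0.09],[0,0,0]],[[0,0,-0.09],[0,0,0]],[[0,0,-0.09],[0,0,0]]]' > path.dat && python3 -m pendant path.dat
```

```text
time_s: 16.38
tcp_pos: [0.6505, 0.0184, 0.0173]
eef_rot: [179.8, 0.5, -10.0]
contact_force: [-1.0, -0.6, -0.9]
gripper_width: 0.0879
gripper_force: 0.0
time_s: 16.97
tcp_pos: [0.6561, 0.0185, 0.0244]
eef_rot: [-179.9, -0.1, -10.0]
contact_force: [-0.3, 0.2, 6.4]
gripper_width: 0.0619
gripper_force: 15.0
time_s: 17.38
tcp_pos: [0.6562, 0.0185, 0.1153]
eef_rot: [-179.9, -0.2, -10.0]
contact_force: [-0.5, 0.1, -1.2]
gripper_width: 0.0619
gripper_force: 15.0
```

```bash
echo '[[[-0.123,0.295,0],[0,0,-10]],[[-0.123,0.295,0],[0,0,-10]],[[-0.123,0.295,0],[0,0,-10]],[[-0.123,0.295,0],[0,0,-10]],[[-0.123,0.295,0],[0,0,-10]],[[-0.123,0.295,0],[0,0,-10]],[[-0.123,0.295,0],[0,0,-10]],[[-0.123,0.295,0],[0,0,-10]],[[-0.123,0.295,0],[0,0,-10]],[[-0.123,0.295,0.03],[0,0,-10]],[[-0.123,0.295,0.06],[0,0,-10]],[[-0.123,0.295,0.06],[0,0,-10]]]' > path.dat && python3 -m pendant path.dat
echo '[[[0,0,0],[0,0,0]],[[0,0,0],[0,0,0]]]' > path.dat && python3 -m pendant path.dat
```

```text
time_s: 18.38
tcp_pos: [0.478, -0.25, 0.0474]
eef_rot: [-179.9, 0.5, -0.2]
contact_force: [-1.6, 0.4, -0.3]
gripper_width: 0.0617
gripper_force: 15.0
time_s: 18.55
tcp_pos: [0.4829, -0.2508, 0.0534]
eef_rot: [180.0, 0.0, 0.0]
contact_force: [-0.1, -0.2, -0.4]
gripper_width: 0.0619
gripper_force: 15.0
```

```bash
echo '[[[0.001,-0.0005,0.012],[0,0,0]],[[0.001,-0.0005,0.022],[0,0,0]],[[0.001,-0.0005,0.025],[0,0,0]],[[0.001,-0.0005,0.025],[0,0,0]],[[0.001,-0.0005,0.025],[0,0,0]]]' > path.dat && python3 -m pendant path.dat
echo '[[[0,0,0],[0,0,0]],[[0,0,0],[0,0,0]],[[0,0,0],[0,0,0]],[[0,0,0],[0,0,0]],[[0,0,0],[0,0,0]]]' > path.dat && python3 -m pendant path.dat 0.088
echo '[[[0,0,-0.03],[0,0,0]],[[0,0,-0.07],[0,0,0]],[[0,0,-0.09],[0,0,0]],[[0,0,-0.09],[0,0,0]],[[0,0,-0.09],[0,0,0]],[[0,0,-0.09],[0,0,0]]]' > path.dat && python3 -m pendant path.dat
```

```text
time_s: 18.97
tcp_pos: [0.4838, -0.2503, 0.0284]
eef_rot: [180.0, -0.0, -0.0]
contact_force: [0.5, -0.1, 0.8]
gripper_width: 0.062
gripper_force: 15.0
time_s: 19.38
tcp_pos: [0.4836, -0.2503, 0.028]
eef_rot: [180.0, -0.0, -0.0]
contact_force: [0.4, -0.4, -0.4]
gripper_width: 0.086
gripper_force: 0.0
time_s: 19.88
tcp_pos: [0.483, -0.2502, 0.1175]
eef_rot: [-180.0, 0.0, -0.0]
contact_force: [0.9, 0.2, -1.2]
gripper_width: 0.0877
gripper_force: 0.0
```

```bash
echo '[[[-0.0205,0.139,0],[0,0,-2.5]],[[-0.0205,0.139,0],[0,0,-2.5]],[[-0.0205,0.139,0],[0,0,-2.5]],[[-0.0205,0.139,0],[0,0,-2.5]],[[-0.0205,0.139,0],[0,0,-2.5]],[[-0.0205,0.139,0.03],[0,0,-2.5]],[[-0.0205,0.139,0.06],[0,0,-2.5]],[[-0.0205,0.139,0.085],[0,0,-2.5]],[[-0.0205,0.139,0.085],[0,0,-2.5]],[[-0.0205,0.139,0.085],[0,0,-2.5]]]' > path.dat && python3 -m pendant path.dat 0.045
python3 - <<'E'
from plant import r
import cv2
a=r.capture("side")["frame"];b=r.capture("top")["frame"]
cv2.imwrite("pics/g5.png",cv2.resize(cv2.hconcat([a[170:350,220:400],b[110:290,260:440]]),None,fx=2.1,fy=2.1)[:,:,::-1])
E
```

```text
time_s: 20.72
tcp_pos: [0.4615, -0.3884, 0.031]
eef_rot: [-179.9, 0.3, 2.5]
contact_force: [0.5, -0.1, 0.5]
gripper_width: 0.0455
gripper_force: 0.0
```

View pics/g5.png

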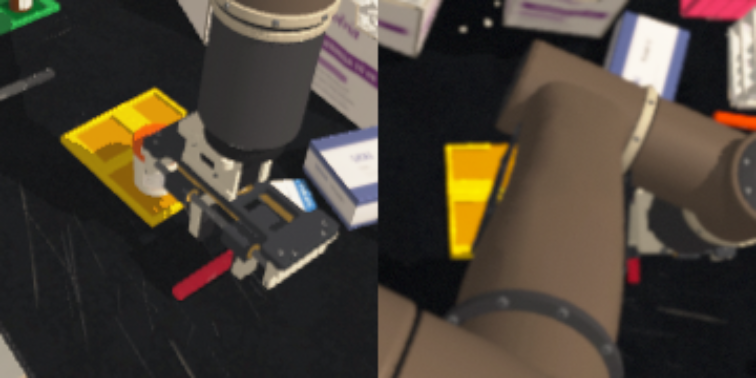

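The marker sits between the fingers, and the cup stands in the yellow tray with the gripper clear of it. Gripping the marker.

```bash
echo '[[[0,0,0.01],[0,0,0]],[[0,0,0.02],[0,0,0]],[[0,0,0.0225],[0,0,0]],[[0,0,0.0225],[0,0,0]]]' > path.dat && python3 -m pendant path.dat
echo '[[[0,0,0],[0,0,0]],[[0,0,0],[0,0,0]],[[0,0,0],[0,0,0]],[[0,0,0],[0,0,0]],[[0,0,0],[0,0,0]]]' > path.dat && python3 -m pendant path.dat 0.008 12
echo '[[[0,0,-0.03],[0,0,0]],[[0,0,-0.07],[0,0,0]],[[0,0,-0.11],[0,0,0]],[[0,0,-0.12],[0,0,0]],[[0,0,-0.12],[0,0,0]],[[0,0,-0.12],[0,0,0]]]' > path.dat && python3 -m pendant path.dat
```

```text
time_s: 21.15
tcp_pos: [0.4624, -0.389, 0.0096]
eef_rot: [-180.0, 0.1, 2.5]
contact_force: [0.7, 0.1, 0.5]
gripper_width: 0.0451
gripper_force: 0.0
time_s: 21.57
tcp_pos: [0.4631, -0.3894, 0.0106]
eef_rot: [180.0, -0.0, 2.5]
contact_force: [1.0, 0.1, 0.1]
gripper_width: 0.0167
gripper_force: 0.0
time_s: 22.07
tcp_pos: [0.4634, -0.3894, 0.1315]
eef_rot: [180.0, -0.1, 2.5]
contact_force: [0.2, -0.4, -1.6]
gripper_width: 0.0158
gripper_force: 12.0
```

```bash
echo '[[[0.111,-0.18,0],[0,0,88]],[[0.111,-0.18,0],[0,0,88]],[[0.111,-0.18,0],[0,0,88]],[[0.111,-0.18,0],[0,0,88]],[[0.111,-0.18,0],[0,0,88]],[[0.111,-0.18,0],[0,0,88]],[[0.111,-0.18,0],[0,0,88]],[[0.111,-0.18,0],[0,0,88]],[[0.111,-0.18,0],[0,0,88]],[[0.111,-0.18,0],[0,0,88]],[[0.111,-0.18,0],[0,0,88]],[[0.111,-0.18,0],[0,0,88]]]' > path.dat && python3 -m pendant path.dat
echo '[[[0,0,0],[0,0,2]],[[0,0,0],[0,0,2]],[[0,0,0.03],[0,0,2]],[[0,0,0.06],[0,0,2]],[[0,0,0.09],[0,0,2]],[[0,0,0.09],[0,0,2]],[[0,0,0.09],[0,0,2]]]' > path.dat && python3 -m pendant path.dat
python3 - <<'E'
from plant import r
import cv2
a=r.capture("side")["frame"];b=r.capture("top")["frame"]
cv2.imwrite("pics/g6.png",cv2.resize(cv2.hconcat([a[150:330,220:400],b[110:290,260:440]]),None,fx=2.1,fy=2.1)[:,:,::-1])
E
```

```text
time_s: 23.07
tcp_pos: [0.5651, -0.2045, 0.1286]
eef_rot: [179.8, 0.0, -81.7]
contact_force: [-0.2, 0.2, -0.0]
gripper_width: 0.0158
gripper_force: 12.0
time_s: 23.65
tcp_pos: [0.5644, -0.2047, 0.0386]
eef_rot: [179.7, 0.0, -83.2]
contact_force: [0.1, 0.2, 0.5]
gripper_width: 0.0153
gripper_force: 12.0
```

View pics/g6.png

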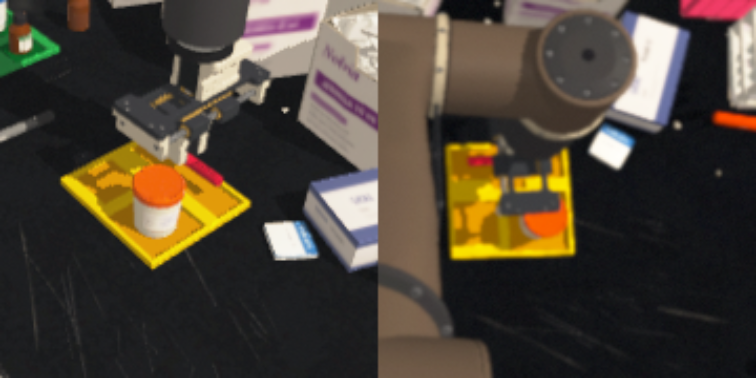

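The marker is aligned over the slot. Lowering to just above the floor and releasing.

```bash
echo '[[[0,-0.001,0.01],[0,0,2]],[[0,-0.001,0.02],[0,0,2]],[[0,-0.001,0.024],[0,0,2]],[[0,-0.001,0.024],[0,0,2]],[[0,-0.001,0.024],[0,0,2]]]' > path.dat && python3 -m pendant path.dat
echo '[[[0,0,0],[0,0,0]],[[0,0,0],[0,0,0]],[[0,0,0],[0,0,0]],[[0,0,0],[0,0,0]],[[0,0,0],[0,0,0]]]' > path.dat && python3 -m pendant path.dat 0.03
echo '[[[0,0,-0.02],[0,0,0]],[[0,0,-0.06],[0,0,0]],[[0,0,-0.1],[0,0,0]],[[0,0,-0.14],[0,0,0]],[[0,0,-0.16],[0,0,0]],[[0,0,-0.16],[0,0,0]]]' > path.dat && python3 -m pendant path.dat
echo '[[[0.15,0,0],[0,0,0]],[[0.15,0,0],[0,0,0]],[[0.15,0,0],[0,0,0]],[[0.15,0,0],[0,0,0]],[[0.15,0,0],[0,0,0]],[[0.25,0.1,0],[0,0,0]],[[0.25,0.1,0],[0,0,0]],[[0.25,0.1,0],[0,0,0]],[[0.25,0.1,0],[0,0,0]],[[0.25,0.1,0],[0,0,0]]]' > path.dat && python3 -m pendant path.dat
python3 - <<'E'
from plant import r
import cv2,numpy as np
for n in("side","top"):
    c=r.capture(n);np.savez(n+"1.npz",**c)
    cv2.imwrite(f"pics/{n}1.png",cv2.resize(c["frame"][110:310,100:410],None,fx=2.5,fy=2.5)[:,:,::-1])
E
```

```text
time_s: 24.17
tcp_pos: [0.5672, -0.2046, 0.0168]
eef_rot: [-180.0, -0.0, -85.3]
contact_force: [0.1, 0.5, -0.2]
gripper_width: 0.0154
gripper_force: 12.0
time_s: 24.58
tcp_pos: [0.5671, -0.2046, 0.0166]
eef_rot: [-180.0, -0.0, -85.3]
contact_force: [0.1, -0.3, -0.2]
gripper_width: 0.0295
gripper_force: 0.0
time_s: 25.08
tcp_pos: [0.57, -0.2052, 0.1828]
eef_rot: [-179.5, -0.1, -85.3]
contact_force: [1.0, 0.9, -0.6]
gripper_width: 0.03
gripper_force: 0.0
time_s: 25.92
tcp_pos: [0.4849, -0.4643, 0.1759]
eef_rot: [179.9, 0.0, -85.5]
contact_force: [1.0, 0.7, 0.1]
gripper_width: 0.03
gripper_force: 0.0
```

View pics/side1.png

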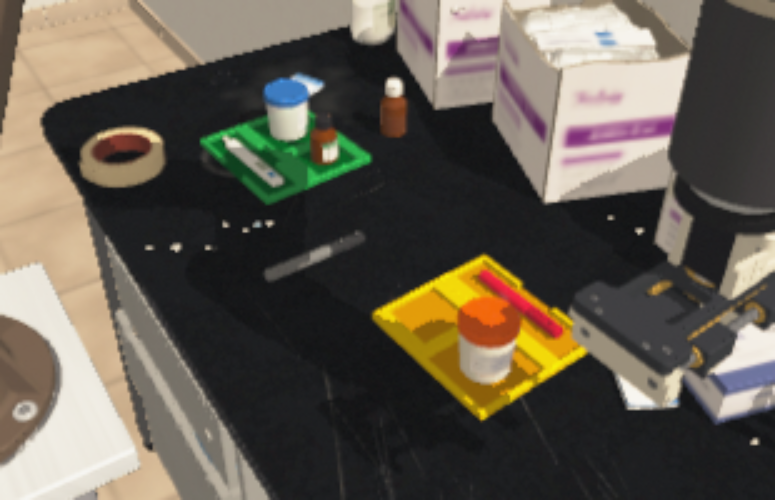

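View pics/top1.png

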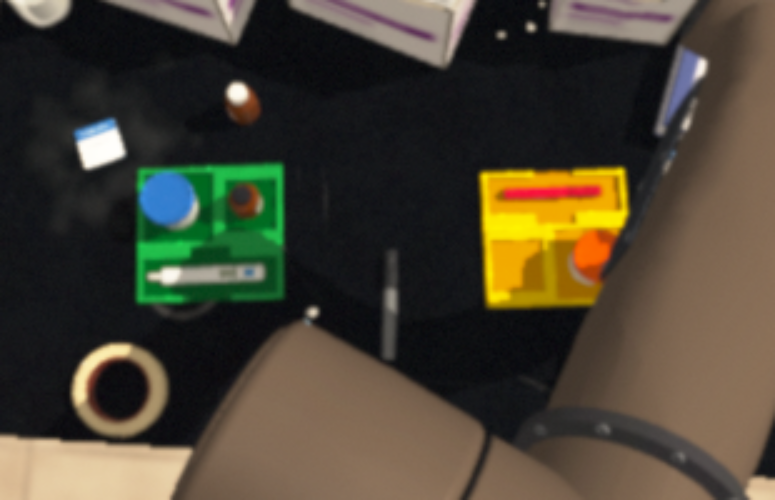

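Both views show all five things in their recesses. In the top crop the blue lid is at (168,200), the bottle at (244,200), the thermometer at (205,275), the marker at (550,192) and the orange cup at (595,258). Now a numeric check in the tray frames.

Run:
```python
from h import *
c=dict(np.load("top1.npz"));s=dict(np.load("side1.npz"))
def fr(p,o,yaw):
    a=np.radians(yaw);d=np.array(p)-o;return np.round([d@[np.cos(a),np.sin(a)],d@[-np.sin(a),np.cos(a)]],1)
G=([497,214],5.1);Y=([513.3,-208.8],184.6)
for nm,im,col,box,z,t in(("therm top",c,"white",(155,210,210,228),.011,G),("therm side",s,"white",(184,162,216,186),.011,G),("red top",c,"red",(295,180,345,192),.012,Y),("red side",s,"red",(288,215,328,248),.012,Y),("blue",c,"blue",(152,175,185,205),.072,G),("orange side",s,"orange",(280,225,312,252),.072,Y)):
    q=rect(im,col,box,z);print(nm,q,fr(q[:2],*t))
print("grey",rect(c,"grey",(245,205,265,258),.008)," wb",rect(c,"white",(185,140,208,152),.08))
```

```text
therm top [441.2 239.8  18.2  85.1   3.2] [-53.3  30.7]
therm side [442.  206.9  15.4 135.9   3.9] [-55.4  -2.2]
red top [ 567.4 -200.     8.8  111.1    5.6] [-54.6  -4.4]
red side [ 566.1 -204.7   14.6  119.3    4.9] [-53.    0.1]
blue [524.1 255.4  59.8  59.2 -40.8] [30.7 38.8]
orange side [ 477.6 -256.9   65.8   61.6  -87.2] [39.4 45.1]
grey [419.8 -11.3  19.8 138.2  89.5]  wb [653.5 182.5  21.9  20.7 -85.2]
```

```bash
python3 -c "
from plant import r
print(r.close_job())"
```

```text
the job is handed in; nothing more can be done
None
```

I made up both kits and handed the job in at about 26 s of the 112 s allowed. In the final images all five things sit in their recesses, and the white-capped bottle and grey marker measure within 1 mm of their start. The hand-in printed no verdict, and I checked the black-capped bottle's placing by eye only.

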